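# Pack the glue-up tote

## Robot

A 6-joint arm with a two-finger parallel gripper is mounted at the origin on the work surface. World frame = base frame: x ahead of the robot, y to its left, z up, the work surface at z = 0. Lengths are in mm, angles in degrees, forces in N, time in s.
With the tool pointing down it reaches from about 325 to 925 mm from the base axis. Payload 3.1 kg.
Tool frame: the origin (TCP) lies at the very end of the fingers, on their centre line; the grasp point (between the pads) lies grasp_offset behind it (grasp_offset is the distance from the TCP to the grasp point, in mm); z points along the fingers, x is the direction in which the jaws open and shut, and the axes are right-handed (so a half turn about z gives the same grasp; the last joint's range is limited). The gripper opens to 85 mm and grips with 20 to 120 N. Pads are 22 mm wide; open, the fingers measure 114 mm over their backs; the gripper's body (76 mm by 85 mm) begins 54 mm behind the grasp point. The pads swing forward as they close: fully open they stand 13 mm farther back than shut.
Start: joints at [-73.006, 12.427, 92.441, -0, 75.132, -6.429], TCP at [248.464, -573.502, 231.3] pointing down, gripper open.
Joint ranges: [-157.48, 157.48], [-44.54, 120.13], [17.64, 146.25], [-64.5, 244.5], [7.68, 150.69], [-147.95, 147.95]. Speed limits (degrees/s): [159.86, 159.86, 180, 180, 180, 180].

## Interface

Orientations are given as [roll, pitch, yaw] about the fixed x, y, z axes, in that order (R = Rz(yaw) Ry(pitch) Rx(roll)).
In Python, from station import * gives the robot as it stands. Calls block until the motion is done:
- goto(position, orientation): joint-space move of the TCP to a pose.
- move_l(position, attitude=None, speed=150): straight line of the TCP; attitude=None keeps the orientation; speed is the mean speed in mm/s.
- move_j(angles): joint-space move.
- grip(opening, squeeze=None): finger opening in mm; squeeze is the grip in N (None keeps the last); returns when the fingers have stopped.
- wait(seconds).
- solve_ik(position, orientation): joint angles nearest the present ones, or None.
- get_obs(): the state.
- get_image(name): name is "scene" or "top"; returns the picture (480x640x3 uint8, red, green, blue); there is no depth.
- get_calibration(name): a dict with "fx", "fy", "cx", "cy" (pixels), "R" (3x3) and "t" (3): a world point X has camera coordinates R X + t. Camera axes: x right, y down, z forward; pixel columns grow to the right and rows downward; lengths in mm; the calibration is good to about 2 mm. A picture is of the moment at which its call begins. get_calibration takes no time and is no camera call.
A pose or a line that the arm cannot do raises Unreachable and nothing moves.
- sign_off(): hands the job in, once; it reports no verdict.
Trained networks look in the newest picture that a camera, given by its name, has taken for a name from the list of things; names that differ only in an ending like _2 or _b are one class to them, and where a whole thing is asked for, a point or a joint stands for the part that bears it (a point fixed in the world has none). Each returns a list of dicts, best first, with "score" (0 to 1); they miss things now and then, are a little off and sometimes report something else, mostly with a low value. They report only what shows in the picture. A call takes as long as a camera call. They do not tell look-alikes from the thing itself.
- spot_in(name, camera): "extent" ([centre column, centre row, width, height] in pixels, round what is visible of it).
- regions_of(name, camera): "region" (480x640 bool, what is visible of it) and "extent" ([centre column, centre row, width, height] in pixels, round what is visible of it).
The state is a dict: "t": time; "joint_pos": joint angles; "qvel": joint speeds; "effort": joint torques, N m; "tcp_pos": TCP position; "ee_rot": TCP orientation; "wrist_force": force on the tool from outside, world axes, zero at the start; "moment": the same for the moment, N m; "grip_width": finger opening in mm.
Only numpy, scipy, OpenCV 4.12 (cv2) and the standard library are available. Lean on these libraries where they do the work, as an engineer would, in place of code of your own. Each camera call takes 0.05 s, during which the arm holds its last target.

## Task

Pack the tote for the glue-up: stand the red-capped glue bottle in the red tray, the roll of yellow tape flat in the yellow tray, the blue sanding block sole down in the blue tray and the green-lidded wax tin upright in the green tray, each flat on the floor of its tray. Set them down rather than dropping them, and leave the black-capped bottle and the grey tape where they are on the bench.

Things in the scene. Friction and masses are not known exactly. Their poses are not given: they have to be found in the camera images.
- glue_red: Small white glue bottle with a red cone cap and a red band round its lower part, 48 mm diameter, straight-sided up to 60 mm, cap top at 88 mm, about 130 g. Stands upright on the bench. Origin: centre of its underside, z up. Belongs in the red tray.
- tape_yellow: Roll of yellow tape lying flat, 56 mm diameter, 45 mm high, its top showing a small cardboard core, about 90 g. Origin: centre of its underside, z up. Belongs in the yellow tray.
- sanding_block: Blue hand sanding block with a cork sole, 62 mm (its x) x 42 mm (its y) x 45 mm high, about 100 g. Origin: centre of its underside (the sole, face down), z up; any yaw. Fits its tray with its sides roughly parallel to the tray's (within about 0.25 rad). Belongs in the blue tray.
- wax_tin: Round wax tin, silver body with a green lid, 56 mm diameter over the lid (54 mm below), 45 mm high (the lid is the top 17 mm), about 160 g. Origin: centre of its underside, z up. Belongs in the green tray.
- tray_red: Red square open tray, 82 mm outside, 76 mm inside, 15 mm high, floor 3 mm. Origin: centre of underside (6 mm above the bench), x and y along its sides. Fixed in a low wooden tote (226 mm square, walls 21 mm high) that holds the four trays two by two, 104 mm between centres, in any order; the tote is turned up to 0.25 rad and the trays with it.
- tray_yellow: Yellow square open tray, 82 mm outside, 76 mm inside, 15 mm high, floor 3 mm. Origin: centre of underside (6 mm above the bench), x and y along its sides. Fixed in a low wooden tote (226 mm square, walls 21 mm high) that holds the four trays two by two, 104 mm between centres, in any order; the tote is turned up to 0.25 rad and the trays with it.
- tray_blue: Blue square open tray, 82 mm outside, 76 mm inside, 15 mm high, floor 3 mm. Origin: centre of underside (6 mm above the bench), x and y along its sides. Fixed in a low wooden tote (226 mm square, walls 21 mm high) that holds the four trays two by two, 104 mm between centres, in any order; the tote is turned up to 0.25 rad and the trays with it.
- tray_green: Green square open tray, 82 mm outside, 76 mm inside, 15 mm high, floor 3 mm. Origin: centre of underside (6 mm above the bench), x and y along its sides. Fixed in a low wooden tote (226 mm square, walls 21 mm high) that holds the four trays two by two, 104 mm between centres, in any order; the tote is turned up to 0.25 rad and the trays with it.
- glue_black: Small white glue bottle with a black cone cap and a black band round its lower part, 48 mm diameter, straight-sided up to 60 mm, cap top at 88 mm, about 130 g. Stands upright on the bench. Origin: centre of its underside, z up. A look-alike that does not belong in the tote.
- tape_grey: Roll of grey tape lying flat, 56 mm diameter, 45 mm high, its top showing a small cardboard core, about 90 g. Origin: centre of its underside, z up. A look-alike that does not belong in the tote.
Mind the look-alikes: they are no part of the job. There is more than one size of the wax_tin; the job needs the smaller.

How it is judged (in metres and radians):
At the end, for the whole second after the job is handed in: Each thing lies flat (tilt under 0.12 rad) and at rest on the floor of its colour's tray, origin within 24 mm of the tray's centre and -2 to 8 mm above the tray's origin; the black-capped bottle and the grey tape stand upright within 30 mm of where they started (horizontal distance between glue_red and tray_red below 0.024 m and z of glue_red in the frame of tray_red between -0.002 and 0.008 m and angle between each of glue_red, tape_yellow, sanding_block, wax_tin, glue_black, tape_grey's own z axis and vertical below 0.12 rad and linear speed of each of glue_red, tape_yellow, sanding_block, wax_tin below 0.02 m/s and horizontal distance between tape_yellow and tray_yellow below 0.024 m and z of tape_yellow in the frame of tray_yellow between -0.002 and 0.008 m and horizontal distance between sanding_block and tray_blue below 0.024 m and z of sanding_block in the frame of tray_blue between -0.002 and 0.008 m and horizontal distance between wax_tin and tray_green below 0.024 m and z of wax_tin in the frame of tray_green between -0.002 and 0.008 m and distance of each of glue_black, tape_grey from where it was at the start of the episode below 0.03 m); the robot touches nothing.
It fails at once if one of the four things is dropped or thrown (moves faster than 0.7 m/s with no finger on it) ((linear speed of glue_red above 0.7 m/s and contact force between the fingers and glue_red below 0.2 N) or (linear speed of tape_yellow above 0.7 m/s and contact force between the fingers and tape_yellow below 0.2 N) or (linear speed of sanding_block above 0.7 m/s and contact force between the fingers and sanding_block below 0.2 N) or (linear speed of wax_tin above 0.7 m/s and contact force between the fingers and wax_tin below 0.2 N)).
It fails at once if the look-alike glue black is shifted by more than 30 mm (distance of glue_black from where it was at the start of the episode above 0.03 m).
It fails at once if the look-alike tape grey is shifted by more than 30 mm (distance of tape_grey from where it was at the start of the episode above 0.03 m).
It also fails if it takes over 112 s, if anything falls off the work surface, if the arm or the gripper's body presses on something with over 40 N, if the wrist force passes 120 N, or if a joint passes its speed limit or range.

## Working session

There is one attempt and no reset: what is moved stays moved. The work goes in short steps, each a Python script; the robot and the scene stay as the last script left them, time stands still between calls to the robot, and variables do not carry over. Pictures are saved under pics/ and viewed, and the job is handed in when it is done.

```bash
ls; mkdir -p pics
python3 - <<'E'
from station import *
import cv2
for n in("scene","top"):
    im=get_image(n); cv2.imwrite(f"pics/{n}0.png",im[:,:,::-1]); c=get_calibration(n); print(n,{k:(v.round(3).tolist() if hasattr(v,'round') and hasattr(v,'tolist') else v) for k,v in c.items()})
    for k in ("glue_red","tape_yellow","sanding_block","wax_tin","tray_red","tray_yellow","tray_blue","tray_green"):
        print(n,k,[(round(d["score"],2),[round(float(x)) for x in d["extent"]]) for d in spot_in(k,n)])
o=get_obs();print(o)
try: print(grasp_offset)
except Exception as e: print(e)
E
```

```text
pics
scene {'fx': 555.556581243096, 'fy': 555.556581243096, 'cx': 321.0125246289949, 'cy': 243.5655909515934, 'R': [[0.818, 0.574, 0.016], [0.466, -0.647, -0.604], [-0.337, 0.502, -0.797]], 't': [-377.878, -208.994, 1226.348]}
scene glue_red [(0.57, [192, 357, 36, 41])]
scene tape_yellow [(0.97, [257, 310, 31, 42]), (0.66, [191, 359, 36, 38])]
scene sanding_block [(0.81, [364, 293, 43, 39])]
scene wax_tin [(0.93, [295, 252, 30, 42]), (0.85, [236, 240, 42, 47])]
scene tray_red [(0.79, [405, 211, 55, 45])]
scene tray_yellow []
scene tray_blue [(0.58, [433, 181, 56, 36])]
scene tray_green [(0.65, [366, 185, 56, 43])]
top {'fx': 588.8512468094391, 'fy': 588.8512468094391, 'cx': 314.134759155059, 'cy': 232.35288172459, 'R': [[0.01, -1.0, -0.003], [-0.993, -0.009, -0.12], [0.12, 0.004, -0.993]], 't': [-9.327, 459.974, 985.678]}
top glue_red [(0.69, [503, 250, 36, 31])]
top tape_yellow [(0.65, [426, 237, 37, 32])]
top sanding_block [(0.63, [343, 161, 44, 41]), (0.41, [213, 239, 52, 48])]
top wax_tin [(0.78, [370, 310, 42, 47]), (0.61, [423, 238, 36, 34]), (0.58, [347, 247, 35, 30])]
top tra
[... 185 characters left out ...]
1, 51])]
{'t': 0.9, 'joint_pos': array([-7.30056621e+01,  1.24243202e+01,  9.24410961e+01, -6.75483005e-04,
        7.51312787e+01, -6.42768813e+00]), 'qvel': array([ 0.02389053,  0.00286364, -0.01739705,  0.03150961,  0.07875477,
        0.01267771]), 'effort': array([ 1.23704524e-05, -3.96879029e+01, -3.04260349e+01, -4.95459972e-06,
        6.49443336e-04,  5.84336547e-06]), 'tcp_pos': array([ 248.46915156, -573.50651721,  231.33344991]), 'ee_rot': array([ 1.79998981e+02, -3.21112074e-03, -6.65778006e+01]), 'wrist_force': array([ 0.14562085, -0.07007684,  0.094968  ]), 'moment': array([-7.01230472e-05,  2.03806938e-02, -3.75241888e-02]), 'grip_width': 86.09004143442733}
18.700000000000003
```

View pics/top0.png

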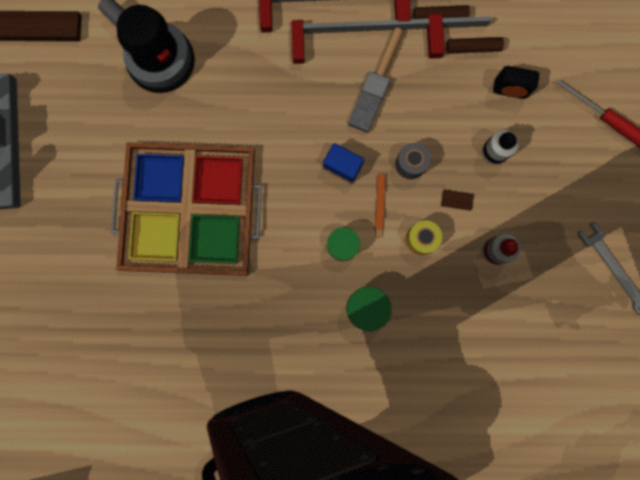

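View pics/scene0.png

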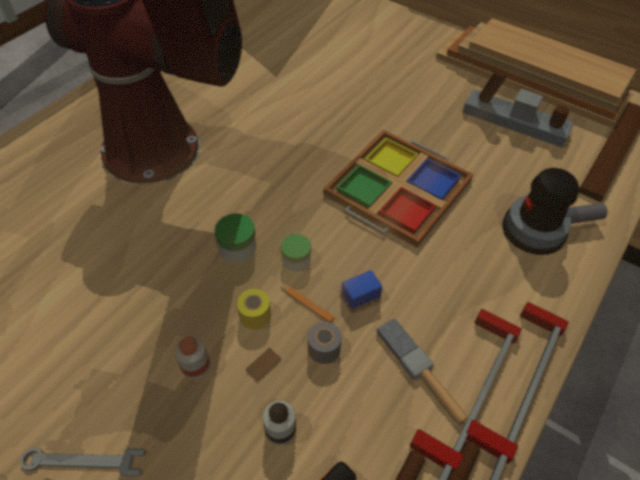

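```bash
cat > h.py <<'E'
from station import *
import numpy as np, cv2
from scipy.optimize import minimize
def proj(c,P):
    P=np.atleast_2d(P); q=P@np.array(c["R"]).T+np.array(c["t"]); return np.c_[c["fx"]*q[:,0]/q[:,2]+c["cx"],c["fy"]*q[:,1]/q[:,2]+c["cy"]]
def back(c,u,v,z):
    R=np.array(c["R"]);t=np.array(c["t"]); d=R.T@np.array([(u-c["cx"])/c["fx"],(v-c["cy"])/c["fy"],1]); o=-R.T@t
    return o+d*(z-o[2])/d[2]
def cyl(x,y,rs,z0=0):
    a=np.linspace(0,2*np.pi,40,endpoint=False)
    return np.vstack([np.c_[x+r*np.cos(a),y+r*np.sin(a),np.full(40,z+z0)] for z,r in rs])
def box(x,y,th,z0=0):
    p=np.array([[sx*31,sy*21] for sx,sy in((1,1),(1,-1),(-1,-1),(-1,1))]);c,s=np.cos(th),np.sin(th)
    p=p@np.array([[c,s],[-s,c]])+[x,y]
    return np.vstack([np.c_[p,np.full(4,z+z0)] for z in(0,45)])
MOD={"glue_red":[(0,24),(60,24),(88,5)],"tape_yellow":[(0,28),(45,28)],"wax_tin":[(0,27),(28,28),(45,28)],"sanding_block":None}
def hull(c,P): return cv2.convexHull(proj(c,P).astype(np.float32))[:,0]
E
python3 - <<'E'
from h import *
T=get_image("top");S=get_image("scene")
a=cv2.resize(T[130:340,310:530],None,fx=3.6,fy=2.85*1,interpolation=cv2.INTER_CUBIC)
a=cv2.convertScaleAbs(a,alpha=1.6)
cv2.imwrite("pics/crop1.png",a[:,:,::-1])
ct=get_calibration("top");cs=get_calibration("scene")
for k,(u,v),z in [("wax_small",(344,244),45),("wax_big",(370,309),45),("yellow",(425,237),45),("grey",(414,159),45),("block",(345,161),45)]:
    p=back(ct,u,v,z);print(k,p.round(0),proj(cs,p).round(0))
for n,c in(("top",ct),("scene",cs)):
  for k in MOD:
    for d in regions_of(k,n):
        m=d["region"];ys,xs=np.nonzero(m);print(n,k,round(d["score"],2),np.round(d["extent"]),m.sum())
H=cv2.cvtColor(T,cv2.COLOR_RGB2HSV)
for k,(u,v) in dict(blue=(160,178),red=(219,181),yellow=(155,237),green=(215,239)).items():
    h=int(H[v,u,0]); dh=np.abs(((H[:,:,0].astype(int)-h+90)%180)-90)
    m=((dh<10)&(H[:,:,1]>130)).astype(np.uint8); sub=np.zeros_like(m);sub[v-40:v+40,u-40:u+40]=m[v-40:v+40,u-40:u+40]
    n,l,st,ce=cv2.connectedComponentsWithStats(sub);i=l[v,u];r=cv2.minAreaRect(np.argwhere(l==i)[:,::-1].astype(np.float32))
    print(k,ce[i].round(1),st[i],np.round(r[0],1),np.round(r[1],1),round(r[2],1),back(ct,*r[0],18).round(1))
E
```

```text
wax_small [439. -56.  45.] [[294. 246.]]
wax_big [330. -99.  45.] [[233. 234.]]
yellow [ 452. -192.   45.] [[252. 302.]]
grey [ 586. -175.   45.] [[322. 336.]]
block [582. -57.  45.] [[359. 285.]]
top glue_red 0.91 [502. 250.  38.  34.] 929
top tape_yellow 0.86 [424. 239.  32.  32.] 939
top tape_yellow 0.72 [416. 161.  36.  39.] 1000
top tape_yellow 0.53 [502. 250.  39.  32.] 916
top wax_tin 0.67 [369. 310.  44.  48.] 1587
top sanding_block 0.73 [344. 161.  40.  43.] 1049
scene glue_red 0.62 [192. 358.  39.  43.] 1211
scene tape_yellow 0.69 [255. 308.  31.  39.] 1027
scene wax_tin 0.92 [294. 252.  30.  38.] 922
scene wax_tin 0.72 [255. 309.  31.  42.] 1077
scene wax_tin 0.7 [236. 239.  40.  46.] 1620
scene sanding_block 0.91 [362. 292.  41.  43.] 1203
blue [158.2 177.5] [ 134  155   49   46 2088] [158.1 177.5] [46.2 46. ] 3.8 [555.8 270.6  18. ]
red [217.3 179.5] [ 192  155   51   50 2302] [217.2 179.2] [48.8 48.2] 3.0 [553.6 166.5  18. ]
yellow [153.5 236. ] [ 127  211   53   51 2430] [153.4 236. ] [49.8 49.6] 3.8 [452.3 274.5  18. ]
green [213.6 238.4] [ 189  215   49   48 2127] [213.5 238.4] [46.9 46.1] 2.9 [449.  169.8  18. ]
```

View pics/crop1.png

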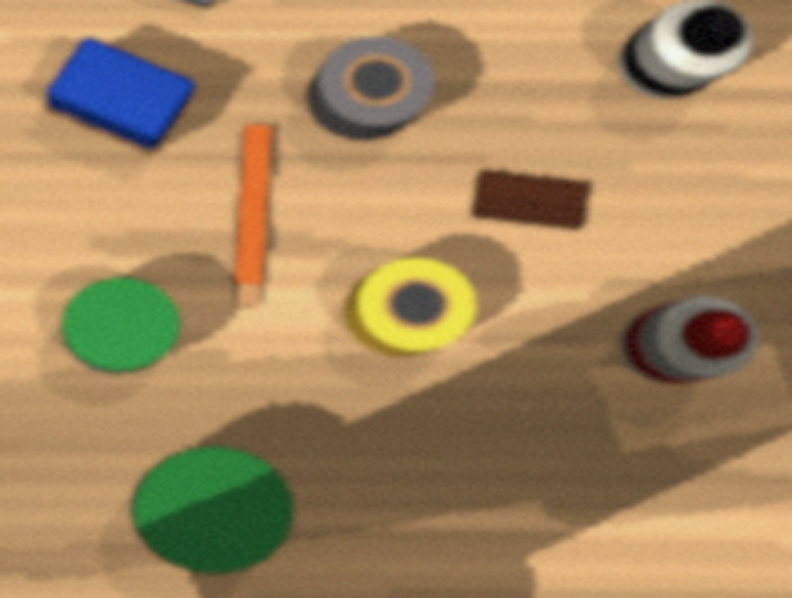

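Run:
```python
from h import *
import json
T=get_image("top");S=get_image("scene")
cal={n:get_calibration(n) for n in("top","scene")}
seed={"glue_red":{"top":(502,250),"scene":(192,357)},"tape_yellow":{"top":(424,238),"scene":(255,309)},"wax_tin":{"top":(344,244),"scene":(295,252)},"sanding_block":{"top":(344,162),"scene":(363,292)}}
H=cv2.cvtColor(T,cv2.COLOR_RGB2HSV)
def poly(c,P):
    m=np.zeros((1920,2560),np.uint8);cv2.fillConvexPoly(m,np.round(hull(c,P)*4+1.5).astype(np.int32),1)
    return cv2.resize(m.astype(np.float32),(640,480),interpolation=cv2.INTER_AREA)
vis={"top":T.copy(),"scene":S.copy()}
res={}
for k in MOD:
    ms={}
    for n in cal:
        for d in regions_of(k,n)+regions_of("tape_yellow",n):
            e=d["extent"]
            if np.hypot(e[0]-seed[k][n][0],e[1]-seed[k][n][1])<6: ms[n]=d["region"].astype(np.float32);break
    if k=="wax_tin" and "top" not in ms:
        h=int(H[244,344,0]);m=(np.abs(H[:,:,0].astype(int)-h)<10)&(H[:,:,1]>110);m[:215]=0;m[275:]=0;m[:,:320]=0;m[:,370:]=0;ms["top"]=m.astype(np.float32)
        print("wax top by colour",m.sum())
    p0=back(cal["top"],*seed[k]["top"],25)
    def mk(p): return box(p[0],p[1],p[2]) if k=="sanding_block" else cyl(p[0],p[1],MOD[k])
    def cost(p,only=None):
        s=0
        for n in ms:
            if only and n!=only: continue
            q=poly(cal[n],mk(p));s+=1-np.minimum(q,ms[n]).sum()/np.maximum(q,ms[n]).sum()
        return s
    for only in (None,"top","scene"):
        best=None
        for th in ([0,.5,1,1.5,2,2.6] if k=="sanding_block" else [None]):
            x0=[p0[0],p0[1]]+([th] if th is not None else [])
            sim=np.array([x0]+[np.array(x0)+np.eye(len(x0))[i]*(6 if i<2 else .3) for i in range(len(x0))])
            r=minimize(cost,x0,args=(only,),method="Nelder-Mead",options=dict(initial_simplex=sim,xatol=.1,fatol=1e-4))
            if best is None or r.fun<best.fun: best=r
        print(k,only,list(ms),best.x.round(2),round(best.fun,3))
        if only is None: res[k]=best.x.tolist()
    for n in cal: cv2.polylines(vis[n],[np.round(hull(cal[n],mk(res[k]))).astype(np.int32)],True,(255,0,255),1)
json.dump(res,open("res.json","w"))
th=np.deg2rad(-1.8);c0=np.array([502.7,220.3])
o=np.array([[np.cos(th),-np.sin(th)],[np.sin(th),np.cos(th)]])
for q in((52,52),(52,-52),(-52,52),(-52,-52)):
    for n in cal:
        P=np.array([[*(o@(np.array(q)+np.array(d)*41)+c0),21] for d in((1,1),(1,-1),(-1,-1),(-1,1))])
        cv2.polylines(vis[n],[np.round(proj(cal[n],P)).astype(np.int32)],True,(255,0,255),1)
a=cv2.resize(vis["top"][130:340,110:530],(800,400),interpolation=cv2.INTER_CUBIC);b=cv2.resize(vis["scene"][130:400,150:500],(778,600),interpolation=cv2.INTER_CUBIC)
cv2.imwrite("pics/vt.png",a[:,:,::-1]);cv2.imwrite("pics/vs.png",b[:,:,::-1])
```

```text
glue_red None ['top', 'scene'] [ 433.7 -322.8] 0.184
glue_red top ['top', 'scene'] [ 433.19 -323.96] 0.064
glue_red scene ['top', 'scene'] [ 433.77 -320.94] 0.088
tape_yellow None ['top', 'scene'] [ 453.93 -192.62] 0.157
tape_yellow top ['top', 'scene'] [ 453.56 -193.87] 0.039
tape_yellow scene ['top', 'scene'] [ 454.59 -190.54] 0.042
wax_tin None ['top', 'scene'] [441.07 -53.73] 0.143
wax_tin top ['top', 'scene'] [440.25 -54.72] 0.04
wax_tin scene ['top', 'scene'] [441.17 -51.62] 0.059
sanding_block None ['top', 'scene'] [584.33 -53.68   1.07] 0.156
sanding_block top ['top', 'scene'] [581.92 -54.49   1.11] 0.082
sanding_block scene ['top', 'scene'] [584.73 -52.6    1.08] 0.033
```

View pics/vt.png

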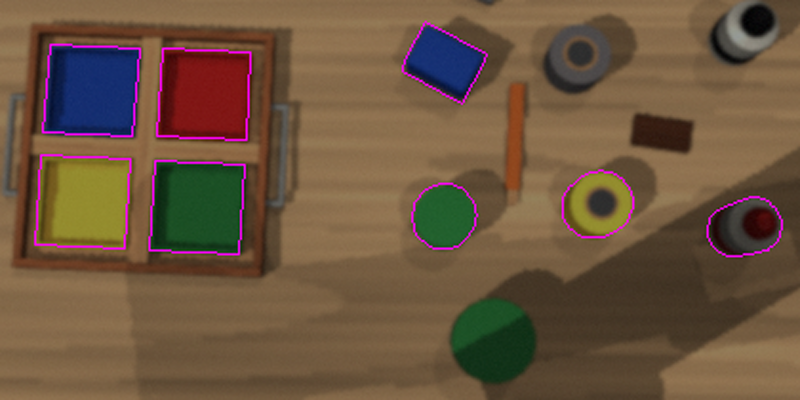

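View pics/vs.png

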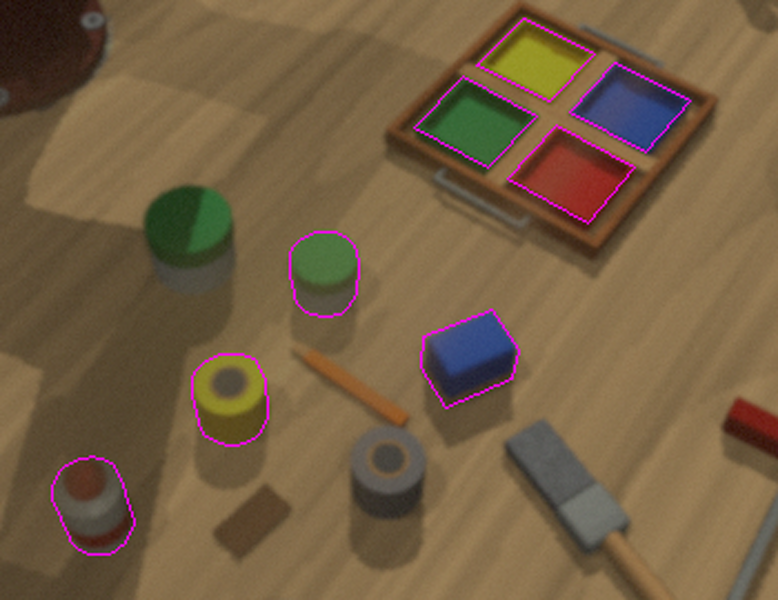

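The small tin is the light-green one at top-image (344,244); its lid is 35 px across, matching 56 mm. The one at (370,309) is 44 px across, so it's the larger size. The red cap and band are on the bottle at (503,250), while (502,146) is the black one. The yellow roll is at (425,237), the grey at (414,160). Outlines fit in both views, so I'll start with the tin.

```bash
cat >> h.py <<'E'
import json
TH=-1.8;C0=np.array([502.7,220.3])
def tray(k):
    q={"blue":(52,52),"red":(52,-52),"yellow":(-52,52),"green":(-52,-52)}[k];t=np.deg2rad(TH)
    return np.array([[np.cos(t),-np.sin(t)],[np.sin(t),np.cos(t)]])@q+C0
def rep(s):
    o=get_obs();print(s,"t",round(o["t"],2),"tcp",o["tcp_pos"].round(1),"w",round(o["grip_width"],1),"F",o["wrist_force"].round(1),flush=True);return o
def bestyaw(xy,z,y):
    q0=get_obs()["joint_pos"];b=None
    for yy in (y,y+180,y-180):
        q=solve_ik([*xy,z],[180,0,yy])
        if q is not None:
            d=np.abs(np.array(q)-q0).max()
            if b is None or d<b[0]: b=(d,yy)
    return b[1]
def pick(xy,yaw,h,up=160,sq=45):
    yaw=bestyaw(xy,up,yaw)
    goto([*xy,up],[180,0,yaw]); grip(85); move_l([*xy,h+25],speed=200); move_l([*xy,h],speed=80); rep("down")
    grip(30,sq); wait(.2); rep("gripped"); move_l([*xy,up],speed=150); return rep("lifted")
def place(xy,yaw,h,up=160):
    yaw=bestyaw(xy,up,yaw)
    goto([*xy,up],[180,0,yaw]); wait(.2);rep("over"); move_l([*xy,h+9+15],speed=150); move_l([*xy,h+9+.5],speed=30); rep("set")
    grip(78); wait(.2); rep("open"); move_l([*xy,up],speed=150); rep("up")
E
python3 - <<'E'
from h import *
r=json.load(open("res.json"))
pick(r["wax_tin"][:2],0,17)
S=get_image("scene");cv2.imwrite("pics/g1.png",S[130:430,100:520,::-1])
place(tray("green"),0,17)
T=get_image("top");S=get_image("scene")
cv2.imwrite("pics/p1.png",np.hstack([cv2.resize(T[130:290,100:270],(400,376)),cv2.resize(S[110:260,310:480],(400,376))])[:,:,::-1])
E
```

```text
down t 5.73 tcp [441.4 -53.8  17.3] w 85.0 F [-0.1 -0.8 -1.2]
gripped t 6.33 tcp [441.8 -54.   18. ] w 54.5 F [-1.1  0.3  6.3]
lifted t 7.42 tcp [440.  -53.4 158.7] w 54.5 F [-0.3 -0.  -1.5]
over t 8.57 tcp [449.4 168.6 159.9] w 54.1 F [ 0.5 -0.6 -2.2]
set t 10.15 tcp [449. 170.  27.] w 54.4 F [-1.9 -0.1  5.4]
open t 10.71 tcp [449.1 170.   26.4] w 77.8 F [ 0.1 -0.3 -0.3]
up t 11.75 tcp [448.2 169.8 158.9] w 77.8 F [ 0.2  0.3 -0.3]
```

View pics/p1.png

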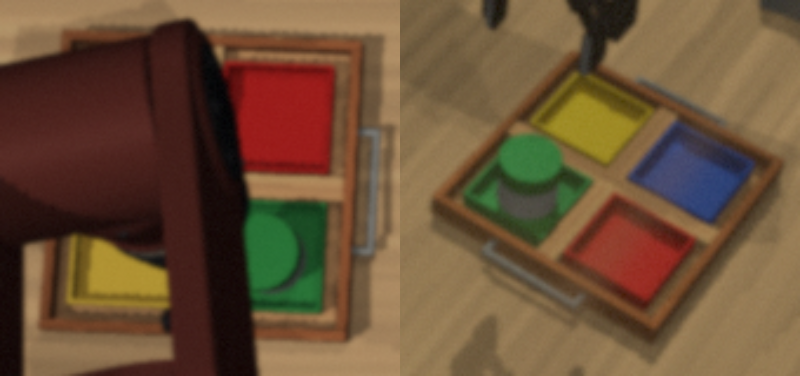

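View pics/g1.png

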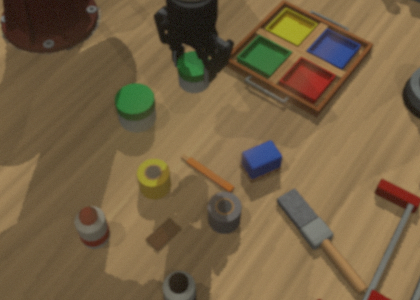

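The tin stands upright in the green tray (its lid is near (260,250) in the left half of the picture), and the force at set-down was mild. Next are the yellow tape and the block.

Run:
```python
from h import *
r=json.load(open("res.json"))
pick(r["tape_yellow"][:2],0,17)
place(tray("yellow"),0,17)
b=r["sanding_block"]; a=np.rad2deg(b[2]); print("block yaw",a)
pick(b[:2],a-90,17)
S=get_image("scene");cv2.imwrite("pics/g3.png",S[130:430,100:520,::-1])
place(tray("blue"),TH,17)
T=get_image("top");S=get_image("scene")
cv2.imwrite("pics/p3.png",np.hstack([cv2.resize(T[130:290,100:270],(400,376)),cv2.resize(S[110:260,310:480],(400,376))])[:,:,::-1])
```

```text
down t 14.65 tcp [ 453.8 -192.6   16.9] w 84.8 F [-0.1 -0.9  1.3]
gripped t 15.24 tcp [ 454.7 -193.1   17.9] w 53.7 F [ 0.3 -0.9  5.2]
lifted t 16.34 tcp [ 452.9 -192.   158.6] w 53.7 F [ 0.  -0.2 -1.5]
over t 18.25 tcp [452.8 273.1 160. ] w 54.0 F [ 0.4  0.8 -1. ]
set t 19.82 tcp [452.2 273.9  26.9] w 53.7 F [-2.  -2.1  4.5]
open t 20.39 tcp [452.4 273.9  26.4] w 77.6 F [0.4 0.2 0.8]
up t 21.43 tcp [451.5 273.5 158.9] w 77.9 F [-0.3 -0.2 -0.6]
block yaw 61.119669178917995
down t 24.2 tcp [583.6 -53.5  16.2] w 85.0 F [ 0.1 -0.6  0.2]
gripped t 24.88 tcp [585.  -53.8  17.6] w 41.2 F [ 0.4 -0.3  3.6]
lifted t 25.98 tcp [583.2 -53.4 158.5] w 41.3 F [-1.1 -0.6 -1.4]
over t 27.46 tcp [556.9 269.3 160. ] w 41.4 F [ 0.1  0.7 -0. ]
set t 29.03 tcp [556.3 270.7  26.7] w 41.4 F [-0.7  0.2  3.1]
open t 29.68 tcp [556.3 270.6  26.5] w 77.9 F [-1.1 -0.  -0.1]
up t 30.73 tcp [555.4 270.3 158.7] w 77.9 F [ 0.5 -0.4  0.3]
```

View pics/p3.png

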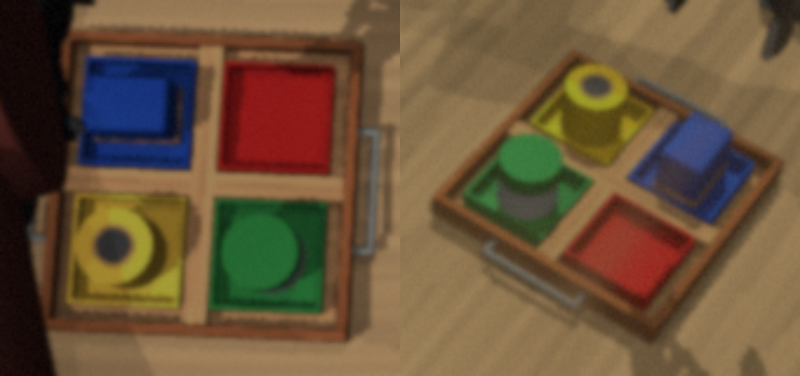

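View pics/g3.png

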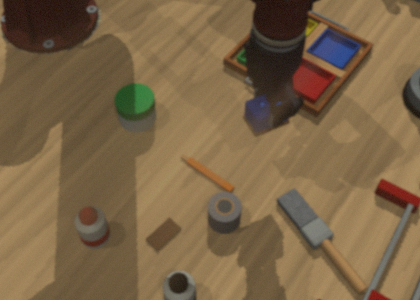

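The tape is flat in yellow (110,245), and the block is parallel to the sides in blue (128,105). The bottle is next, held higher so its cap clears the gripper body.

Run:
```python
from h import *
r=json.load(open("res.json"))
pick(r["glue_red"][:2],0,26,up=200)
place(tray("red"),0,26,up=200)
goto([400,-250,230],[180,0,0]);rep("park")
vis={}
T=get_image("top");S=get_image("scene")
for n,k in(("top",T),("scene",S)):
    c=get_calibration(n);k=k.copy()
    for nm,t in(("glue_red","red"),("tape_yellow","yellow"),("wax_tin","green"),("sanding_block","blue")):
        x,y=tray(t);P=box(x,y,np.deg2rad(TH+90),9) if nm=="sanding_block" else cyl(x,y,MOD[nm],9)
        cv2.polylines(k,[np.round(hull(c,P)).astype(np.int32)],True,(255,0,255),1)
    vis[n]=k
cv2.imwrite("pics/p4.png",np.hstack([cv2.resize(vis["top"][130:290,100:270],(400,376)),cv2.resize(vis["scene"][110:260,310:480],(400,376))])[:,:,::-1])
cv2.imwrite("pics/t4.png",T[:,:,::-1]);cv2.imwrite("pics/s4.png",S[:,:,::-1])
```

```text
down t 34.59 tcp [ 433.1 -322.3   25.2] w 85.0 F [ 1.  -0.3  0. ]
gripped t 35.23 tcp [ 434.3 -323.4   26.7] w 46.9 F [ 0.5 -0.2  4.2]
lifted t 36.54 tcp [ 433.  -322.1  198.6] w 46.9 F [ 0.5  0.1 -1.6]
over t 38.58 tcp [553.3 165.8 200. ] w 46.7 F [-0.1  0.2 -0.2]
set t 40.36 tcp [552.8 166.7  35.7] w 46.7 F [-1.2  0.1  3.5]
open t 40.98 tcp [553.1 166.7  35.5] w 78.2 F [-0.7 -0.6  0.7]
up t 42.23 tcp [552.1 166.5 198.6] w 77.5 F [ 0.5  0.1 -0.2]
park t 43.86 tcp [ 400.4 -249.4  229.9] w 78.1 F [ 0.2 -0.3  1. ]
```

View pics/p4.png

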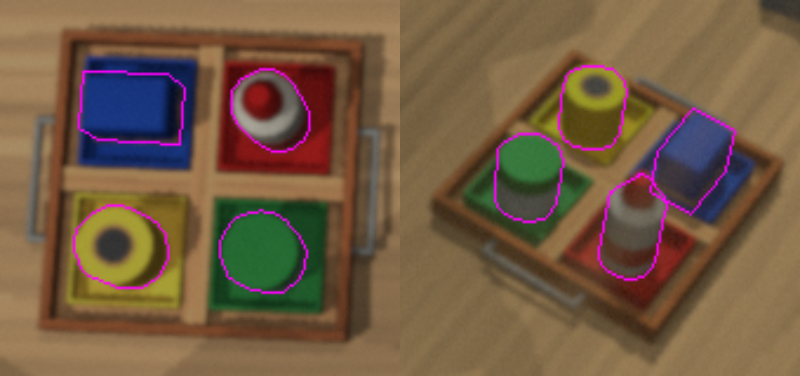

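View pics/s4.png

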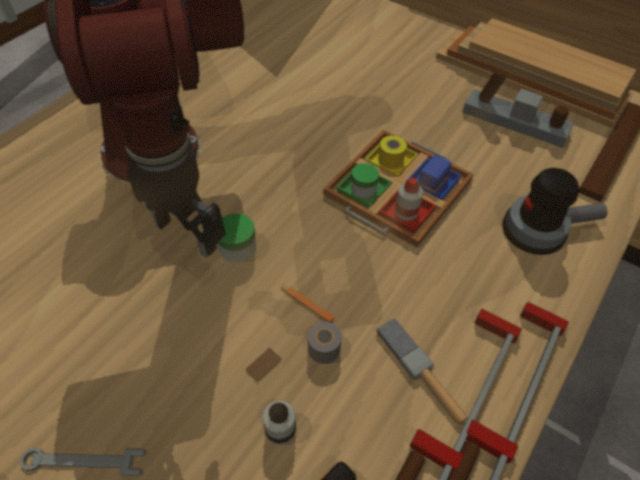

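View pics/t4.png

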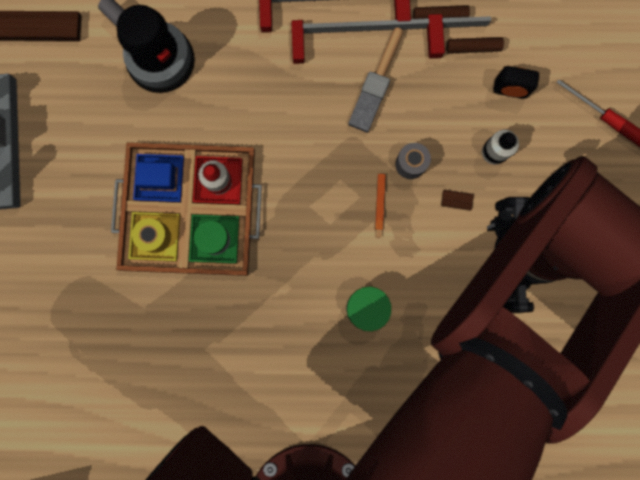

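All four things match their predicted outlines in both views. The look-alikes are at their starting pixels: black bottle (502,146), grey tape (414,160), big tin (370,309). The arm is clear.

```bash
python3 -c "
from station import *
print(sign_off())"
```

```text
the job is handed in; nothing more can be done
None
```

I packed all four things in their trays and handed the job in, with the arm parked clear at 43.9 s of the 112 s allowed. The sign-off gives no verdict.

- **Placing:** The small wax tin, yellow tape, sanding block and red-capped bottle were each gripped at 45 N. Each was set down slowly, and the wrist force stayed under about 7 N at every reading.
- **Final check:** In both camera views, each thing matches the outline I predicted for it standing upright, centred on its tray's floor. The black-capped bottle, the grey tape and the larger tin show no visible movement.
- **Disagreements:** The two cameras differed by about 2–3 mm on the starting positions, so I used a joint fit. The network missed the small tin in the top view, and I found it there by colour instead. The networks also gave some wrong labels (for example, tape for the bottle), which I rejected by checking the pictures.

No check failed.

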